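# Match the old link plate and feed the new one into the marking machine

### The job

The old plate lying on the cork mat is the sample: find the new plate of the same shape in the picking bins, slide it out and across the counter, eye end first, into the guide rails of the marking machine until it lies straight and fully home against the stop, and let go of it. The plates are heavy and sharp-edged, so slide it flat on the counter and never lift it; leave the other plates in their bins, do not shift anything else on the counter, and do not bump the marking head.

Things in the scene. Friction and masses are not known exactly. Their poses are not given: they have to be found in the camera images.
- mat: Cork mat, 150 x 150 mm, 3 mm thick, left of the bins (fixed). The one old plate lying on it is the sample to match. Origin at the middle of its underside.
- old_round_mid (a point): Customer's old plate (dark worn steel), round-nosed plate: half-round nose, straight sides, plain square foot. As large as the new one (122 x 72 x 12 mm). One of the four old plates lies on the mat, the others in the tray. Point: middle of its length and width, half-way up; x axis from its eye to its foot.
- old_square_mid (a point): Customer's old plate (dark worn steel), square-nosed plate: a plain rectangle with square corners at both ends, and the eye near one end. As large as the new one (122 x 72 x 12 mm). One of the four old plates lies on the mat, the others in the tray. Point: middle of its length and width, half-way up; x axis from its eye to its foot.
- old_forked_mid (a point): Customer's old plate (dark worn steel), forked plate: half-round nose, straight sides, a notch 36 mm wide and 26 mm deep in the middle of its foot. As large as the new one (122 x 72 x 12 mm). One of the four old plates lies on the mat, the others in the tray. Point: middle of its length and width, half-way up; x axis from its eye to its foot.
- old_waisted_mid (a point): Customer's old plate (dark worn steel), waisted plate: round head 72 mm across, narrow neck 32 mm wide, and a foot 72 mm wide and 24 mm long. As large as the new one (122 x 72 x 12 mm). One of the four old plates lies on the mat, the others in the tray. Point: middle of its length and width, half-way up; x axis from its eye to its foot.
- tray: Shallow white plastic tray, 153 x 445 mm and 22 mm high, beyond the bins, holding the three old plates of earlier jobs, which have nothing to do with this one. Origin at the middle of its underside, y axis along its length.
- bins: Row of four open-fronted card picking bins (fixed). Origin: middle of the open front, on the counter; x points into the bins, y along the row. Partitions at y = -192, -96, 0, 96, 192 mm, 4 mm thick, 35 mm high, from x = 0 to 88 mm; back wall 50 mm high at x = 88 mm. No floor: one new plate lies on the counter in each bin, foot inwards, nose sticking out; which one varies.
- round_eye (a point): New steel plate in a bin, round-nosed plate: half-round nose, straight sides, plain square foot. 122 x 72 mm x 12 mm, 0.3 to 0.9 kg. Point: centre of its eye (a 44 mm bore through it, near the nose), 6 mm above the counter; x axis from eye to foot. Nose tip at x = -36 mm, end of foot at +86 mm, sides at y = -36 and +36 mm; balance point about x = +30 mm.
- square_eye (a point): New steel plate in a bin, square-nosed plate: a plain rectangle with square corners at both ends, and the eye near one end. 122 x 72 mm x 12 mm, 0.3 to 0.9 kg. Point: centre of its eye (a 44 mm bore through it, near the nose), 6 mm above the counter; x axis from eye to foot. Nose tip at x = -36 mm, end of foot at +86 mm, sides at y = -36 and +36 mm; balance point about x = +30 mm.
- forked_eye (a point): New steel plate in a bin, forked plate: half-round nose, straight sides, a notch 36 mm wide and 26 mm deep in the middle of its foot. 122 x 72 mm x 12 mm, 0.3 to 0.9 kg. Point: centre of its eye (a 44 mm bore through it, near the nose), 6 mm above the counter; x axis from eye to foot. Nose tip at x = -36 mm, end of foot at +86 mm, sides at y = -36 and +36 mm; balance point about x = +30 mm.
- waisted_eye (a point): New steel plate in a bin, waisted plate: round head 72 mm across, narrow neck 32 mm wide, and a foot 72 mm wide and 24 mm long. 122 x 72 mm x 12 mm, 0.3 to 0.9 kg. Point: centre of its eye (a 44 mm bore through it, near the nose), 6 mm above the counter; x axis from eye to foot. Nose tip at x = -36 mm, end of foot at +86 mm, sides at y = -36 and +36 mm; balance point about x = +30 mm.
- machine: Bench marking machine (fixed). Origin: middle of its end stop's face, on the counter; x is the feed direction. Two straight polished guide rails, 22 mm high, 14 mm thick, run from x = -100 mm to the stop at x = 0, inner faces at y = -38.5 and +38.5 mm. No floor plate: a plate slides on the counter. Behind the stop its base (x = 20 to 200 mm, 200 mm wide, 45 mm high) and a column.
- mouth (a point): Middle of the mouth of the guide rails, on the counter, axes as the machine: 170 mm before the stop. From the mouth, where they are 142 mm apart inside, two rails (22 mm high, 14 mm thick) converge at 25 degrees each to the straight rails, 70 mm farther in.
- head: Blue marking head with stylus on the machine's column, over the end of the rails (same origin and axes as the machine). The stylus (x = -12 mm, y = 0) ends 36 mm above the counter, its nose piece (26 mm across) at 53 mm; the head, 75 to 190 mm up, covers x = -29 to 29, y = -31 to 31 mm; the arm behind it runs to the column. A plate lying flat passes under it.
- grease_tin: Bystander, loose: low round tin of bare metal with a dark lid, standing, 66 mm across and 60 mm high. Origin at the middle of its underside.
- tape_roll: Bystander, loose: roll of brown packing tape lying flat, 80 mm across and 48 mm high. Origin at the middle of its underside.
- valve_block: Bystander, loose: aluminium block with brass and steel port plugs, 60 x 60 mm and 54 mm high (66 mm over the plugs). Origin at the middle of its underside.
- coupling: Bystander, loose: steel and brass quick coupling standing upright, 48 mm across and 58 mm high. Origin at the middle of its underside.
- wrench: Bystander, loose: open-ended wrench, 190 mm long, lying flat on the counter near its left front. Origin under the middle of its length.
Mind the look-alikes: they are no part of the job. Leave any pink look-alike of the part that bears old_waisted_mid alone.

How it is judged:
At the end, for the whole second after the job is handed in: the new plate of the same shape as the old plate on the mat lies flat between the straight guide rails, eye end first, its eye within 5 mm of the middle of the rails and between 31 and 41 mm in front of the stop (nose against the stop, within 5 mm), in line with them within 5 degrees, and at rest (((horizontal distance between old_round_mid and mat below 0.08 m and x of round_eye in the frame of machine between -0.041 and -0.031 m and y of round_eye in the frame of machine between -0.005 and 0.005 m and angle between the x axis of round_eye and the x axis of machine, either way round below 0.09 rad and height (world z) of round_eye below 0.01 m and linear speed of round below 0.01 m/s) or (horizontal distance between old_square_mid and mat below 0.08 m and x of square_eye in the frame of machine between -0.041 and -0.031 m and y of square_eye in the frame of machine between -0.005 and 0.005 m and angle between the x axis of square_eye and the x axis of machine, either way round below 0.09 rad and height (world z) of square_eye below 0.01 m and linear speed of square below 0.01 m/s) or (horizontal distance between old_forked_mid and mat below 0.08 m and x of forked_eye in the frame of machine between -0.041 and -0.031 m and y of forked_eye in the frame of machine between -0.005 and 0.005 m and angle between the x axis of forked_eye and the x axis of machine, either way round below 0.09 rad and height (world z) of forked_eye below 0.01 m and linear speed of forked below 0.01 m/s) or (horizontal distance between old_waisted_mid and mat below 0.08 m and x of waisted_eye in the frame of machine between -0.041 and -0.031 m and y of waisted_eye in the frame of machine between -0.005 and 0.005 m and angle between the x axis of waisted_eye and the x axis of machine, either way round below 0.09 rad and height (world z) of waisted_eye below 0.01 m and linear speed of waisted below 0.01 m/s))); the robot touches nothing.
It fails at once if a new plate is lifted off the counter by more than 20 mm or tipped by more than 15 degrees ((height (world z) of round_eye above 0.026 m or angle between round_eye's own z axis and vertical above 0.26 rad) or (height (world z) of square_eye above 0.026 m or angle between square_eye's own z axis and vertical above 0.26 rad) or (height (world z) of forked_eye above 0.026 m or angle between forked_eye's own z axis and vertical above 0.26 rad) or (height (world z) of waisted_eye above 0.026 m or angle between waisted_eye's own z axis and vertical above 0.26 rad)).
It fails at once if a new plate that does not match the sample is moved by more than 25 mm ((not (horizontal distance between old_round_mid and mat below 0.08 m) and distance of round_eye from where it was at the start of the episode above 0.025 m) or (not (horizontal distance between old_square_mid and mat below 0.08 m) and distance of square_eye from where it was at the start of the episode above 0.025 m) or (not (horizontal distance between old_forked_mid and mat below 0.08 m) and distance of forked_eye from where it was at the start of the episode above 0.025 m) or (not (horizontal distance between old_waisted_mid and mat below 0.08 m) and distance of waisted_eye from where it was at the start of the episode above 0.025 m)).
It fails at once if an old plate is moved by more than 25 mm (distance of any of old_round_mid, old_square_mid, old_forked_mid, old_waisted_mid from where it was at the start of the episode above 0.025 m).
It fails at once if a bystander is moved by more than 25 mm or tipped over (distance of any of grease_tin, tape_roll, valve_block, coupling, wrench from where it was at the start of the episode above 0.025 m or angle between any of grease_tin, tape_roll, valve_block, coupling's own z axis and vertical above 0.5 rad).
It fails at once if the marking head is bumped with more than 3 N (contact force between head and anything else above 3 N).
It also fails if it takes over 72 s, if anything falls off the work surface, if the arm or the gripper's body presses on something with over 40 N, if the wrist force passes 120 N, or if a joint passes its speed limit or range.

### The arm

A 6-joint arm with a two-finger parallel gripper is mounted at the origin on the work surface. World frame = base frame: x ahead of the robot, y to its left, z up, the work surface at z = 0. Lengths are in m, angles in rad, forces in N, time in s.
With the tool pointing down it reaches from about 0.35 to 0.875 m from the base axis. Payload 4.2 kg.
Tool frame: the origin (TCP) lies at the centre of the arm's flange, where the gripper is bolted on; the fingertips stand 173 mm ahead of it and the grasp point (between the pads) lies 155 mm ahead of it; z points along the fingers, y is the line along which they close (so a half turn about z gives the same grasp; the last joint's range is limited). The gripper opens to 85 mm and grips with 20 to 120 N. Pads are 22 mm wide; open, the fingers measure 114 mm over their backs; the gripper's body (76 mm by 85 mm) begins 54 mm behind the grasp point. The pads swing forward as they close: fully open they stand 13 mm farther back than shut.
Start: joints at [0.259, 0.385, 0.008, 0, -1.194, -0.259], TCP at [0.625, 0, 0.405] pointing down, gripper open.
Joint ranges: [-3.14, 3.14], [-1.21, 2.06], [-1.07, 1.41], [-3.16, 2.05], [-2.99, -0.16], [-3.1, 3.1]. Speed limits (rad/s): [2.79, 2.79, 3.14, 3.14, 3.14, 3.14].

### API

Orientations are given as a unit quaternion [x, y, z, w].
In Python, from bench import ctrl gives the robot as it stands. The module is installed in compiled form; this text tells all that it offers.
- The arm moves only by the shell command python3 -m creep 'ROWS'. ROWS is text: rows parted by semicolons, each of 7 numbers parted by spaces: the shift along the world's x, y, z in m, then the turn, a rotation vector about the world's x, y, z in degrees, then the closure, from -1 (fully open) to 1 (shut). A call has 1 to 20 rows; each row shifts and turns the commanded pose from where the row before left it; what a row does not reach is not made up. A row lasts 1/12 s, in which the tool goes at most 41.7 mm and 7.16 degrees, less where a joint would pass 70% of its speed; a pose out of reach is approached as far as the arm can. A call with a gripper value outside its range is refused whole. The fingers move at their own pace and stop on an object; the grip force is fixed at half the most. Time passes only in rows, so rows that do not move let the fingers close. It gives the time, the measured TCP pose, the force, the opening and the grip force at its end, in the units of the state.
- ctrl.read_state(): the state, without advancing time (a new reading comes with each control period).
- ctrl.read_camera(name): name is "scene" or "side" or "wrist"; returns the picture (400x640x3 uint8, blue, green, red); there is no depth.
- ctrl.camera_params(name): a dict with "K" (3x3 intrinsics, pixels), "k1" (the pictures are not rectified: a ray, as slopes to the right and down, at radius r is drawn at 1 + k1 r^2 times it, then the intrinsics apply), "R" (3x3) and "t" (3): a world point X has camera coordinates R X + t; the wrist camera has in their place "hand_eye" (4x4, takes a point from camera to tool coordinates, whose origin is the TCP and whose axes are the flange's). Camera axes: x right, y down, z forward; pixel columns grow to the right and rows downward; lengths in m; the calibration is good to about 2 mm. A picture is of the moment at which its call begins: read the wrist's pose just before it. camera_params takes no time and is no camera call.
- ctrl.sign_off(): hands the job in; it is judged then, once.
The state is a dict: "time": time; "joint_pos": joint angles; "joint_vel": joint speeds; "tau": joint torques, N m; "position": TCP position; "tool_rot": TCP orientation; "wrist_force": force on the tool from outside, world axes, zero at the start; "wrist_torque": the same for the moment, N m; "width": finger opening in m; "grip_force": force on a finger pad.
Only numpy, scipy, OpenCV 4.12 (cv2) and the standard library are available. Lean on these libraries where they do the work, as an engineer would, in place of code of your own. Each camera call takes 0.05 s, during which the arm holds its last target. There are 200 camera calls.

## Working session

There is one attempt and no reset: what is moved stays moved. The work goes in short steps, Python scripts to look and compute and a shell command to move; the robot and the scene stay as the last step left them, time stands still between calls to the robot, and variables do not carry over. Pictures are saved under pics/ and viewed, at most 10 in all, crops included, and the job is handed in when it is done.

```bash
mkdir -p pics; cat > h.py <<'E'
import numpy as np,cv2
from bench import ctrl
from scipy.spatial.transform import Rotation as Ro
def cam(name):
    p=ctrl.camera_params(name);K=np.array(p["K"])
    if name=="wrist":
        s=ctrl.read_state();T=np.eye(4);T[:3,:3]=Ro.from_quat(s["tool_rot"]).as_matrix();T[:3,3]=s["position"]
        M=np.linalg.inv(T@np.array(p["hand_eye"]));R,t=M[:3,:3],M[:3,3]
    else: R,t=np.array(p["R"]),np.array(p["t"])
    return K,p["k1"],R,t
def ray(c,uv,z):
    K,k,R,t=c
    uv=np.atleast_2d(np.array(uv,float));d=(uv-K[:2,2])/[K[0,0],K[1,1]]
    u=d.copy()
    for _ in range(30): u=d/(1+k*(u**2).sum(1,keepdims=True))
    r=np.c_[u,np.ones(len(u))]@R; o=-R.T@t
    return o+r*((z-o[2])/r[:,2:])
def proj(c,X):
    K,k,R,t=c
    q=np.atleast_2d(X)@R.T+t;u=q[:,:2]/q[:,2:];u=u*(1+k*(u**2).sum(1,keepdims=True))
    return u*[K[0,0],K[1,1]]+K[:2,2]
E
python3 - <<'E'
from h import *
for n in("scene","side"):
    cv2.imwrite(f"pics/{n}0.png",ctrl.read_camera(n))
    K,k,R,t=cam(n);print(n,K[0,0],k,-R.T@t,R[2])
E
```

```text
scene 384.2045123110646 -0.008094432564358866 [0.98767796 0.30857396 1.07669475] [-0.43792633 -0.24426338 -0.86519127]
side 478.5997906558894 -0.051683811024403226 [ 0.22358747 -1.17891726  1.01638327] [ 0.1678137   0.77631943 -0.60759091]
```

View pics/scene0.png

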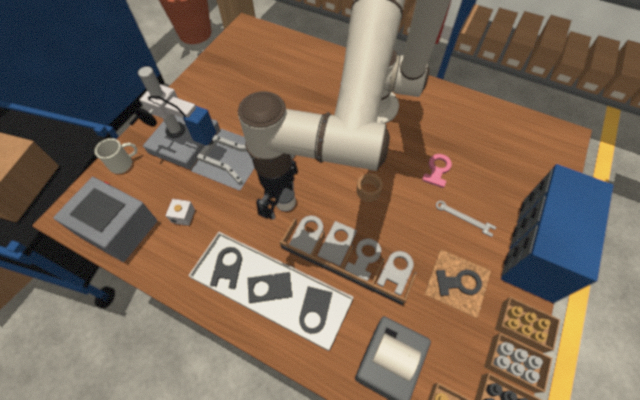

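View pics/side0.png

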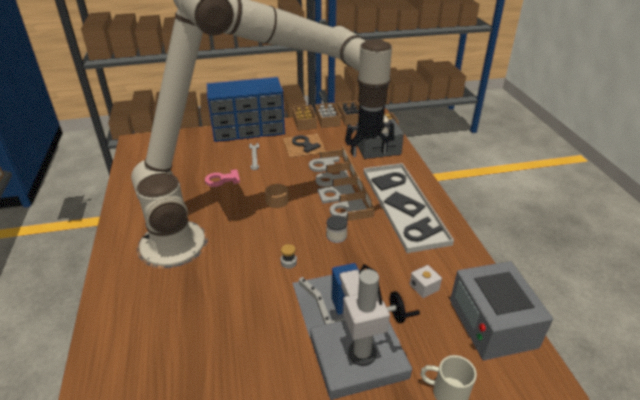

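The scene view shows the sample on the mat at (460,283), apparently waisted. The new plates are in the bins at (308,235), (337,240), (367,257) and (398,270), and there is a pink look-alike at (438,170). The old plates are in the tray at (228,268), (270,288) and (316,310). The machine is near (200,140) with its feed coming from the lower right. I'll check the bins and the sample in one crop.

```bash
python3 - <<'E'
from h import *
a=cv2.imread("pics/scene0.png");b=cv2.imread("pics/side0.png")
A=cv2.resize(a[200:320,270:500],None,fx=3.4,fy=3.4,interpolation=3)[:,:780]
m=cv2.resize(a[80:200,130:270],None,fx=1.6,fy=1.6,interpolation=3)
n=cv2.resize(b[130:240,270:400],(400,190),interpolation=3)
C=np.zeros((600,780,3),np.uint8);C[:A.shape[0]]=A;C[408:408+190,:m.shape[1]]=m[:190];C[408:598,240:640]=n
cv2.imwrite("pics/crop1.png",C)
c=cam("scene")
for p in [(308,235),(337,240),(367,257),(398,270),(460,283),(285,200),(370,187),(180,210),(240,180),(200,150)]:
    print(p,ray(c,p,.012)[0].round(3))
c=cam("side")
for p in [(320,310),(345,325),(288,255),(337,230),(277,196),(425,280)]: print(p,ray(c,p,.0)[0].round(3))
E
```

```text
(308, 235) [0.582 0.046 0.012]
(337, 240) [0.556 0.131 0.012]
(367, 257) [0.564 0.233 0.012]
(398, 270) [0.56  0.328 0.012]
(460, 283) [0.515 0.497 0.012]
(285, 200) [ 0.508 -0.078  0.012]
(370, 187) [0.34  0.144 0.012]
(180, 210) [ 0.691 -0.355  0.012]
(240, 180) [ 0.51  -0.248  0.012]
(200, 150) [ 0.47  -0.44   0.012]
(320, 310) [ 0.396 -0.362  0.   ]
(345, 325) [ 0.45  -0.424  0.   ]
(288, 255) [ 0.346 -0.135  0.   ]
(337, 230) [ 0.518 -0.055  0.   ]
(277, 196) [0.355 0.166 0.   ]
(425, 280) [ 0.713 -0.32   0.   ]
```

View pics/crop1.png

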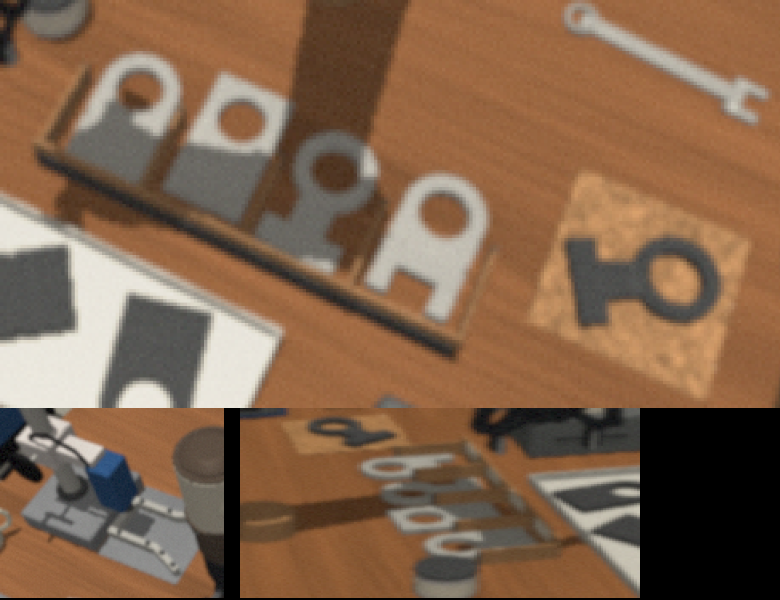

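The crop shows the sample is waisted. In the bins, left to right, are round (311,225), square (341,236), waisted (367,249) and forked (400,262). My choice is the waisted plate in the third bin, with its eye at (367,249), and not the pink one at (438,170). I'll move over it for a close wrist view, which also clears the arm from the view of the machine.

```bash
python3 -m creep '-0.015 0.025 0 0 0 0 -1;-0.015 0.025 0 0 0 0 -1;-0.015 0.025 0 0 0 0 -1;-0.015 0.025 0 0 0 0 -1;-0.015 0.025 0 0 0 0 -1;-0.015 0.025 0 0 0 0 -1;-0.015 0.025 0 0 0 0 -1;-0.015 0.025 0 0 0 0 -1;0 0 0 0 0 0 -1;0 0 0 0 0 0 -1'
python3 - <<'E'
from h import *
s=ctrl.read_state();print(s["time"],s["position"],Ro.from_quat(s["tool_rot"]).as_matrix().round(3).tolist())
print(np.round(ctrl.camera_params("wrist")["hand_eye"],3).tolist())
w=ctrl.read_camera("wrist");cv2.imwrite("pics/w1.png",w)
a=ctrl.read_camera("scene");cv2.imwrite("pics/scene1.png",a)
C=np.zeros((600,640,3),np.uint8);C[:400]=w;C[400:]=cv2.resize(a[80:205,110:310],(320*1,200))[:, :320].repeat(1,0) if 0 else 0
m=cv2.resize(a[80:160,130:290],(640,320),interpolation=3)
np.save("m.npy",m)
cv2.imwrite("pics/m1.png",cv2.resize(a[75:225,120:310],(760,600),interpolation=3))
E
```

```text
time: 0.93
position: [0.5042, 0.2011, 0.4045]
tool_rot: [0.708, -0.706, -0.0, 0.0]
wrist_force: [0.5, -0.8, -0.4]
width: 0.0856
grip_force: 0.0
0.9333 [0.50422599 0.20113575 0.40447318] [[0.003, -1.0, -0.001], [-1.0, -0.003, -0.0], [0.0, 0.001, -1.0]]
[[-0.001, -0.964, -0.265, 0.066], [1.0, -0.001, 0.001, 0.0], [-0.001, -0.265, 0.964, 0.03], [0.0, 0.0, 0.0, 1.0]]
```

View pics/w1.png

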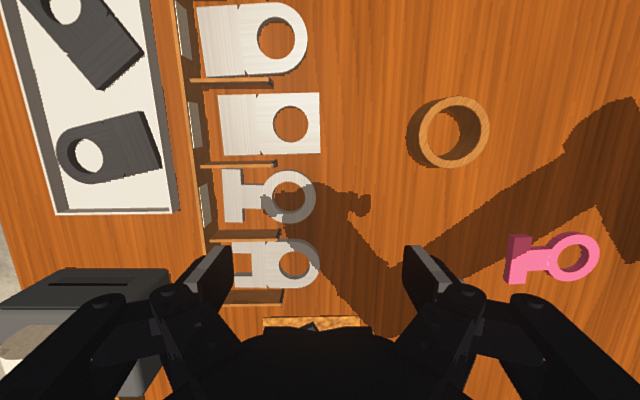

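View pics/m1.png

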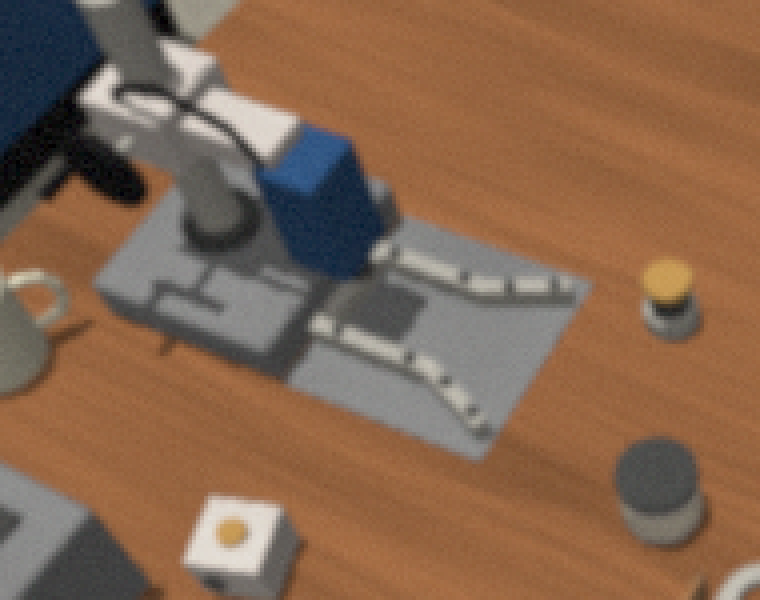

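The wrist view shows the waisted plate with its eye at (290,196), its foot edge at x≈222 and its neck at about (255,196). The machine crop shows the rail ends at (575,292) and (485,430). The rails bend at (480,287) and (410,357), and their inner ends are at (385,250) and (320,325). The coupling stands at (670,300) and the tin at (660,500).

```bash
python3 - <<'E'
from h import *
c=cam("scene");S=ctrl.read_state()
def P(x,y,z): return ray(c,(x/4+119.9,y/4+74.9),z)[0].round(4)
for n,x,y,z in [("endU",575,287,.022),("endL",487,428,.022),("bendU",480,285,.022),("bendL",412,352,.022),("inU",385,243,.022),("inL",318,320,.022),("plU",592,284,0),("plL",481,460,0),("plUb",405,216,0),("plLb",290,382,0),("coup",668,280,.058),("tin",657,476,.060),("block",240,525,.054)]:
    print(n,P(x,y,z))
# wrist view
w=cv2.imread("pics/w1.png");cw=cam("wrist")
q=lambda u,v,z=.012: ray(cw,(u,v),z)[0].round(4)
# tight eye/plate: grey mask in region
hsv=cv2.cvtColor(w,cv2.COLOR_BGR2HSV);m=((hsv[...,1]<70)).astype(np.uint8);m[:,:205]=0;m[:166]=0;m[225:]=0;m[:,325:]=0
n,l,st,ce=cv2.connectedComponentsWithStats(m);i=1+st[1:,4].argmax();mm=(l==i).astype(np.uint8)
print(st[i])
cs,h=cv2.findContours(mm,cv2.RETR_CCOMP,cv2.CHAIN_APPROX_NONE)
for k,cc in enumerate(cs):
    if cv2.contourArea(cc)>150:
        print(cv2.contourArea(cc),h[0][k][3],cv2.minEnclosingCircle(cc),cv2.boundingRect(cc)); 
for n,u,v in [("eye",290,196),("nose",316,197),("footA",222,169),("footB",224,222),("headT",290,170),("headB",290,222)]: print(n,q(u,v))
print("tape",q(454,131,.048))
# part walls
for u,v in [(275,161),(281,235)]: print("part",q(u,v,.035))
E
```

```text
endU [ 0.3632 -0.2453  0.022 ]
endL [ 0.5183 -0.2338  0.022 ]
bendU [ 0.3986 -0.3196  0.022 ]
bendL [ 0.4837 -0.3317  0.022 ]
inU [ 0.3979 -0.42    0.022 ]
inL [ 0.4928 -0.4225  0.022 ]
plU [ 0.3406 -0.2452  0.    ]
plL [ 0.5368 -0.2323  0.    ]
plUb [ 0.3516 -0.4371  0.    ]
plLb [ 0.5462 -0.42    0.    ]
coup [ 0.3431 -0.161   0.058 ]
tin [ 0.512  -0.0733  0.06  ]
block [ 0.6923 -0.3376  0.054 ]
[ 222  169   94   54 3018]
3642.5 -1 ((265.6923522949219, 192.56582641601562), 49.642513275146484) (222, 169, 94, 54)
812.0 0 ((288.85211181640625, 195.83802795410156), 17.283737182617188) (272, 180, 35, 32)
eye [0.5407 0.2256 0.012 ]
nose [0.5063 0.227  0.012 ]
footA [0.6272 0.1897 0.012 ]
footB [0.631  0.2619 0.012 ]
headT [0.5398 0.1911 0.012 ]
headB [0.5416 0.262  0.012 ]
tape [0.3514 0.1416 0.048 ]
part [0.5552 0.1766 0.035 ]
part [0.5513 0.2715 0.035 ]
```

```bash
python3 - <<'E'
from h import *
c=cam("scene");s=ctrl.read_state();print(np.round(s["joint_pos"],3))
for p in [(437,203),(493,232),(425,182),(440,158)]: print(p,ray(c,p,.005)[0].round(3))
w=cv2.imread("pics/w1.png");cw=cam("wrist")
for n,u,v in [("forked nose",319,264),("sq nose",320,95),("sq nose",320,152)]: print(n,ray(cw,(u,v),.012)[0].round(3))
# eye by circle of bore contour at both z
e=ray(cw,(288.9,195.9),.012)[0];print("eye wrist",e)
print("scene proj",proj(c,[e]))
E
```

```text
[ 0.675  0.246 -0.194 -0.    -1.131 -0.675]
(437, 203) [0.293 0.356 0.005]
(493, 232) [0.312 0.54  0.005]
(425, 182) [0.236 0.295 0.005]
(440, 158) [0.121 0.308 0.005]
forked nose [0.502 0.325 0.012]
sq nose [0.501 0.1   0.012]
sq nose [0.501 0.168 0.012]
eye wrist [0.54211711 0.22550572 0.012     ]
scene proj [[367.8187743 249.64816  ]]
```

```bash
python3 -m creep '0 0 -0.02 0 0 -7 1;0 0 -0.02 0 0 -7 1;0 0 -0.02 0 0 -7 1;0 0 -0.01 0 0 -7 1;0 0 0 0 0 -7 1;0 0 0 0 0 -7 1;0 0 0 0 0 -7 1;0 0 0 0 0 -7 1;0 0 0 0 0 -7 1;0 0 0 0 0 -7 1;0 0 0 0 0 -7 1;0 0 0 0 0 -7 1;0 0 0 0 0 -6 1;-0.015 0.008 0 0 0 0 1;-0.015 0.008 0 0 0 0 1;0 0.008 0 0 0 0 1;0 0 0 0 0 0 1;0 0 0 0 0 0 1'
python3 - <<'E'
from h import *
s=ctrl.read_state();print(np.round(s["joint_pos"],3))
w=ctrl.read_camera("wrist");cv2.imwrite("pics/w2.png",w)
E
```

```text
time: 2.53
position: [0.4757, 0.2239, 0.3348]
tool_rot: [0.0, 1.0, 0.0, 0.0]
wrist_force: [-0.0, -0.3, 0.6]
width: -0.0002
grip_force: 0.0
[ 0.749  0.282 -0.336  0.    -0.953 -2.32 ]
```

View pics/w2.png

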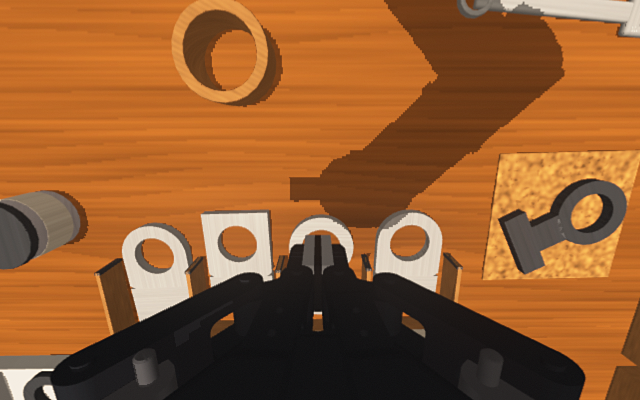

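The wrist view shows the fingers shut at (320,250) over the waisted plate in its bin, with its nose at (320,215). The other plates, the tape at (225,55) and the tin at (35,225) are all clear. I'll lower into the eye.

```bash
python3 -m creep '0.022 0.0006 0 0 0 0 1;0.022 0.0005 -0.02 0 0 0 1;0.0223 0.0005 -0.02 0 0 0 1;0 0 -0.03 0 0 0 1;0 0 -0.03 0 0 0 1;0 0 -0.02 0 0 0 1;0 0 0 0 0 0 1;0 0 0 0 0 0 1'
```

```text
time: 3.25
position: [0.5418, 0.2251, 0.2138]
tool_rot: [0.0, 1.0, -0.001, -0.001]
wrist_force: [0.6, 1.2, 0.2]
width: -0.0001
grip_force: 0.0
```

```bash
python3 -m creep '0.0003 0.0004 -0.01 0 0 0 1;0 0 -0.01 0 0 0 1;0 0 -0.004 0 0 0 1;0 0 -0.004 0 0 0 1;0 0 -0.004 0 0 0 1;0 0 -0.002 0 0 0 1;0 0 0 0 0 0 1'
```

```text
time: 3.83
position: [0.5415, 0.226, 0.1804]
tool_rot: [-0.0, 1.0, -0.0, -0.0]
wrist_force: [0.6, 0.2, -0.0]
width: 0.0
grip_force: 0.0
```

```bash
python3 -m creep '0 0 -0.002 0 0 0 1;0 0 -0.002 0 0 0 1;-0.005 0 0 0 0 0 1;-0.005 0 0 0 0 0 1;-0.005 0 0 0 0 0 1;-0.006 0 0 0 0 0 1;-0.008 0 0 0 0 0 1;-0.008 0 0 0 0 0 1;0 0 0 0 0 0 1'
```

```text
time: 4.58
position: [0.5028, 0.2258, 0.1768]
tool_rot: [-0.0, 1.0, -0.0, -0.001]
wrist_force: [-0.2, -0.4, 0.5]
width: -0.0002
grip_force: 0.0
```

```bash
python3 -m creep '-0.006 0 0 0 0 0 1;-0.008 0 0 0 0 0 1;-0.01 0 0 0 0 0 1;-0.01 0 0 0 0 0 1;-0.01 0 0 0 0 0 1;-0.01 0 0 0 0 0 1;-0.01 0 0 0 0 0 1;-0.01 0 0 0 0 0 1'; python3 -m creep '-0.01 0 0 0 0 0 1;-0.006 0 0 0 0 0 1;-0.003 0 0 0 0 0 1;0 0 0 0 0 0 1;0.006 0 0 0 0 0 1;0 0 0.02 0 0 0 1;0 0 0.03 0 0 0 1;0 0 0.04 0 0 0 0;-0.03 0 0.04 0 0 0 0;-0.03 0 0.04 0 0 0 0;0 0 0 0 0 0 0;0 0 0 0 0 0 0'
python3 - <<'E'
from h import *
w=ctrl.read_camera("wrist");cv2.imwrite("pics/w3.png",w)
E
```

```text
time: 5.25
position: [0.4296, 0.226, 0.1769]
tool_rot: [-0.0, 1.0, 0.0, 0.0]
wrist_force: [3.5, 0.5, 0.4]
width: 0.0
grip_force: 1.6
time: 6.25
position: [0.367, 0.2257, 0.3352]
tool_rot: [-0.0, 1.0, 0.002, 0.001]
wrist_force: [-0.8, 0.2, -1.0]
width: 0.0427
grip_force: 0.0
```

View pics/w3.png

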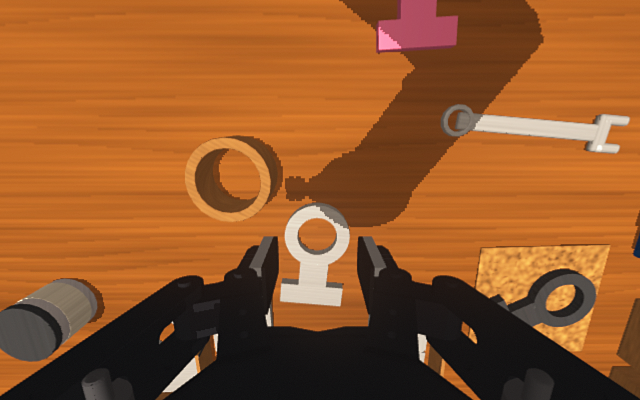

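The plate is clear of the bins. The eye is at (317,235) and the foot corners are near (281,300) and (342,305), so it is turned only slightly. Next I'll work out the neck's position and angle.

```bash
python3 - <<'E'
from h import *
w=cv2.imread("pics/w3.png");cw=cam("wrist")
hsv=cv2.cvtColor(w,cv2.COLOR_BGR2HSV);m=(hsv[...,1]<70).astype(np.uint8)*(hsv[...,2]>90)
m=m.astype(np.uint8);m[:,:278]=0;m[:,352:]=0;m[:200]=0;m[308:]=0
n,l,st,ce=cv2.connectedComponentsWithStats(m);i=1+st[1:,4].argmax();print(st[i])
cs,h=cv2.findContours((l==i).astype(np.uint8),cv2.RETR_CCOMP,cv2.CHAIN_APPROX_NONE)
for k,cc in enumerate(cs):
    if h[0][k][3]>=0 and cv2.contourArea(cc)>200: (x,y),r=cv2.minEnclosingCircle(cc);M=cv2.moments(cc);e=(M['m10']/M['m00'],M['m01']/M['m00'])
    elif h[0][k][3]<0: o=cc
E=ray(cw,e,.012)[0]
X=ray(cw,o[:,0],.012);D=X[:,:2]-E[:2]
ang=0
for _ in range(10):
    d=np.array([np.cos(ang),np.sin(ang)]);nrm=np.array([-d[1],d[0]]);u=D@d;v=D@nrm
    s=(u>38)&(u<57);mid=[]
    for a in (38,43,48,53):
        t=(u>=a)&(u<a+5)
    neck=(u>.038)&(u<.057)&(abs(v)<.022);A,B=neck&(v>0),neck&(v<0)
    ang+=np.polyfit(u[A],v[A],1)[0]/2+np.polyfit(u[B],v[B],1)[0]/2
print("eye",e,E,"ang deg",np.degrees(ang),"width",v[A].mean()-v[B].mean(),"centre v",(v[A].mean()+v[B].mean())/2,"u",u.min(),u.max(),"v",v.min(),v.max())
s=ctrl.read_state();print(s["position"],"neck",E[:2]+.047*d+nrm*(v[A].mean()+v[B].mean())/2)
E
```

```text
[ 280  203   70  103 3983]
eye (316.81195772203813, 233.7731503391702) [0.41646556 0.22625781 0.012     ] ang deg -4.806159105880326 width 0.0306550829716621 centre v -0.0004076406146388944 u -0.035452149415417675 0.08849972491111605 v -0.03660942911733062 0.0356646225791646
[0.36724596 0.22558596 0.33368552] neck [0.46326615 0.22191371]
```

```bash
python3 -m creep '0.024 -0.001 0 0 0 -1.2 -0.15;0.024 -0.001 0 0 0 -1.2 -0.15;0.024 -0.001 0 0 0 -1.2 -0.15;0.024 -0.001 0 0 0 -1.2 -0.15;0 0 -0.03 0 0 0 -0.15;0 0 -0.03 0 0 0 -0.15;0 0 -0.03 0 0 0 -0.15;0 0 -0.03 0 0 0 -0.15;0 0 -0.015 0 0 0 -0.15;0 0 -0.01 0 0 0 -0.15;0 0 -0.005 0 0 0 -0.15;0 0 -0.004 0 0 0 -0.15;0 0 -0.004 0 0 0 -0.15;0 0 0 0 0 0 -0.15'; python3 -m creep '0 0 0 0 0 0 0.3;0 0 0 0 0 0 1;0 0 0 0 0 0 1;0 0 0 0 0 0 1;0 0 0 0 0 0 1;0 0 0 0 0 0 1'
```

```text
time: 7.47
position: [0.4637, 0.222, 0.1753]
tool_rot: [0.042, 0.999, 0.0, 0.0]
wrist_force: [0.2, 0.2, -0.6]
width: 0.0492
grip_force: 0.0
time: 7.97
position: [0.4637, 0.2221, 0.1765]
tool_rot: [0.042, 0.999, 0.0, 0.001]
wrist_force: [-0.9, -1.3, 6.7]
width: 0.0303
grip_force: 60.4
```

```bash
python3 -m creep '-0.004 0.01 0.001 0 0 0 1;-0.005 0.012 0 0 0 0 1;-0.005 0.012 0 0 0 0 1;-0.005 0.012 0 0 0 0 1;-0.005 0.012 0 0 0 0 1;-0.005 0.012 0 0 0 0 1;0 0.008 0 0 0 2 1;0 0 0 0 0 4 1;0 0 0 0 0 6 1;0 0 0 0 0 6 1;0 0 0 0 0 6 1;0 0 0 0 0 6 1;0 0 0 0 0 6 1;0 0 0 0 0 6 1'; python3 -m creep '0 0 0 0 0 6 1;0 0 0 0 0 6 1;0 0 0 0 0 6 1;0 0 0 0 0 6 1;0 0 0 0 0 6 1;0 0 0 0 0 6 1;0 0 0 0 0 6 1;0 0 0 0 0 6 1;0 0 0 0 0 6 1;0 0 0 0 0 1.4 1;0 0 0 0 0 0 1'
```

```text
time: 9.13
position: [0.4341, 0.3022, 0.1766]
tool_rot: [-0.322, 0.947, 0.001, 0.001]
wrist_force: [-0.8, 1.4, 1.1]
width: 0.0301
grip_force: 60.2
time: 10.05
position: [0.4341, 0.3017, 0.1766]
tool_rot: [0.723, -0.691, -0.0, -0.001]
wrist_force: [-2.8, 2.0, 1.7]
width: 0.0298
grip_force: 60.2
```

```bash
python3 -m creep '0.006 -0.01 0 0 0 0 1;0.006 -0.02 0 0 0 0 1;0 -0.024 0 0 0 0 1;0 -0.024 0 0 0 0 1;0 -0.024 0 0 0 0 1;0 -0.024 0 0 0 0 1;0 -0.024 0 0 0 0 1;0 -0.024 0 0 0 0 1;0 -0.024 0 0 0 0 1;-0.005 -0.024 0 0 0 0 1;-0.006 -0.024 0 0 0 0 1;-0.006 -0.024 0 0 0 0 1;0 -0.024 0 0 0 0 1;0 -0.024 0 0 0 0 1;0 -0.024 0 0 0 0 1;0 -0.024 0 0 0 0 1;0 -0.02 0 0 0 0 1;0 -0.01 0 0 0 0 1;0 0 0 0 0 0 1'
python3 - <<'E'
from h import *
w=ctrl.read_camera("wrist");cv2.imwrite("pics/w4.png",w)
E
```

```text
time: 11.63
position: [0.43, -0.0971, 0.1765]
tool_rot: [0.722, -0.692, 0.0, -0.0]
wrist_force: [1.3, -4.7, 2.2]
width: 0.0303
grip_force: 61.7
```

View pics/w4.png

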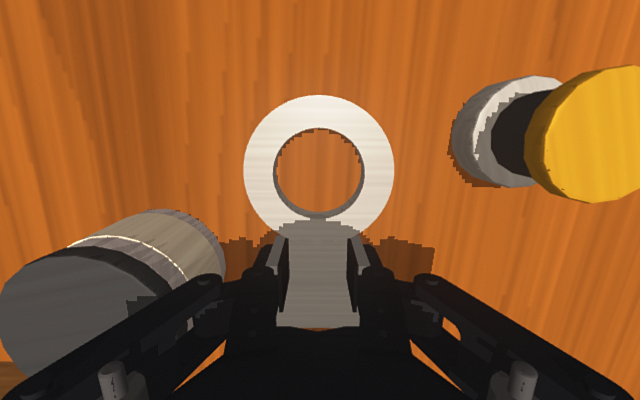

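The wrist view shows the plate held centred with its eye at (319,172). The tin at (90,300) and the coupling at (540,130) are on either side. I'll check numerically that both still stand in place and see how far ahead the camera sees.

```bash
python3 - <<'E'
from h import *
cw=cam("wrist");s=ctrl.read_state();print(s["position"])
print("eye",ray(cw,(319,172),.012)[0],"top",ray(cw,[(20,2),(320,2),(620,2)],.0).round(3).tolist())
now={n:ctrl.read_camera(n) for n in("scene","side")}
for n in now: cv2.imwrite(f"pics/{n}2.png",now[n])
for n,(x,y,a,b) in [("side",(322,215,32,30)),("side",(278,242,22,24)),("scene",(272,182,26,30)),("scene",(278,138,20,24))]:
    T=cv2.imread(f"pics/{n}{0 if n=='side' else 1}.png")[y:y+b,x:x+a]
    r=cv2.matchTemplate(now[n][y-15:y+b+15,x-15:x+a+15],T,cv2.TM_CCOEFF_NORMED);_,v,_,l=cv2.minMaxLoc(r);print(n,x,y,"shift",l[0]-15,l[1]-15,round(v,2))
E
```

```text
[ 0.43000995 -0.09647662  0.17653239]
eye [ 0.43113268 -0.14009742  0.012     ] top [[0.569, -0.21, 0.0], [0.434, -0.215, 0.0], [0.299, -0.221, 0.0]]
side 322 215 shift 1 1 0.72
side 278 242 shift 0 0 0.93
scene 272 182 shift -3 0 0.6
scene 278 138 shift -3 -6 0.49
```

```bash
python3 -m creep '0.001 -0.008 0 0 0 0 1;0.002 -0.014 0 0 0 0 1;0.002 -0.014 0 0 0 0 1;0.002 -0.014 0 0 0 0 1;0 -0.01 0 0 0 0 1;0 0 0 0 0 0 1'
python3 - <<'E'
from h import *
w=ctrl.read_camera("wrist");cv2.imwrite("pics/w5.png",w);s=ctrl.read_state();print(s["position"])
c=ctrl.read_camera("scene");cv2.imwrite("pics/scene3.png",c)
E
```

```text
time: 12.28
position: [0.4372, -0.1564, 0.1765]
tool_rot: [0.723, -0.691, 0.001, -0.0]
wrist_force: [1.5, -4.0, 2.2]
width: 0.0301
grip_force: 61.7
[ 0.43713791 -0.15619891  0.17652375]
```

View pics/w5.png

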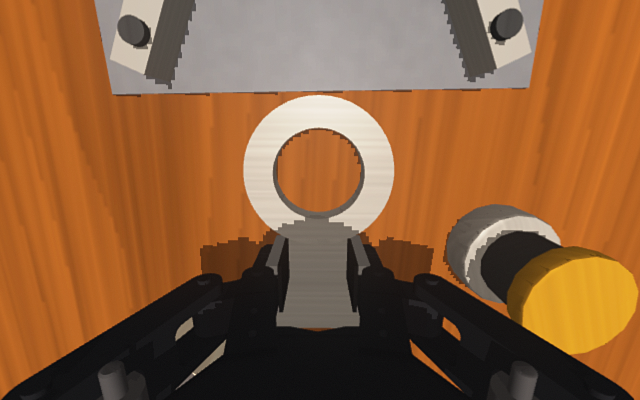

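The grey base edge runs from (112,95) to (529,87). The rail tops end at corners (110,62)/(147,77) on the left and (490,72)/(530,53) on the right.

```bash
python3 - <<'E'
from h import *
c=cam("wrist")
def dirdeg(v): return np.degrees(np.arctan2(v[1],v[0]))
a,b=ray(c,[(112,95),(529,87)],0.);print("base",a,b,np.linalg.norm(a-b),dirdeg(b-a),(a+b)/2)
r=ray(c,[(110,62),(147,77),(490,72),(530,53)],.022);print(r.round(4),"inner gap",np.linalg.norm(r[1]-r[2]),"mid",(r[1]+r[2])/2,(r[0]+r[3])/2,dirdeg(r[2]-r[1]),dirdeg(r[3]-r[0]))
l=ray(c,[(97,10),(541,10)],0.);print(l)
# axis from plate side edges: left (95,0)->(112,95), right (545,0)->(529,87)
p=ray(c,[(95,0),(112,95),(545,0),(529,87)],0.);print(dirdeg(p[0]-p[1]),dirdeg(p[2]-p[3]))
e,n=ray(c,[(319,172),(319,96)],.012);print("eye",e,"nose",n)
E
```

```text
base [ 0.54081387 -0.23088585  0.        ] [ 0.33872068 -0.24368535  0.        ] 0.2024981136816184 -176.37603426361153 [ 0.43976727 -0.2372856   0.        ]
[[ 0.5247 -0.2421  0.022 ]
 [ 0.5104 -0.2371  0.022 ]
 [ 0.3711 -0.2453  0.022 ]
 [ 0.3566 -0.253   0.022 ]] inner gap 0.13952241701887264 mid [ 0.44077671 -0.24118613  0.022     ] [ 0.44064539 -0.24750318  0.022     ] -176.63605594980368 -176.2906525570621
[[ 0.5423577  -0.26712449  0.        ]
 [ 0.34115061 -0.27621893  0.        ]]
-87.40726087795954 -87.45414872788103
eye [ 0.4384103  -0.19963251  0.012     ] nose [ 0.44001373 -0.23386961  0.012     ]
```

```bash
python3 -m creep '0 -0.008 0 0 0 0.3 1;0 -0.014 0 0 0 0.3 1;0.001 -0.014 0 0 0 0 1;0.001 -0.014 0 0 0 0 1;0.001 -0.012 0 0 0 0 1;0 -0.006 0 0 0 0 1;0 0 0 0 0 0 1'; python3 -m creep '0.0005 -0.008 0 0 0 0 1;0.0005 -0.008 0 0 0 0 1;0.0005 -0.008 0 0 0 0 1;0 0 0 0 0 0 1'
python3 - <<'E'
from h import *
w=ctrl.read_camera("wrist");cv2.imwrite("pics/w6.png",w)
E
```

```text
time: 12.97
position: [0.4395, -0.2242, 0.1765]
tool_rot: [0.727, -0.687, -0.0, -0.0]
wrist_force: [-0.5, -3.9, 3.6]
width: 0.0302
grip_force: 61.9
time: 13.3
position: [0.4409, -0.2478, 0.1765]
tool_rot: [0.727, -0.687, -0.001, 0.0]
wrist_force: [-1.9, -0.2, 4.6]
width: 0.0299
grip_force: 62.1
```

View pics/w6.png

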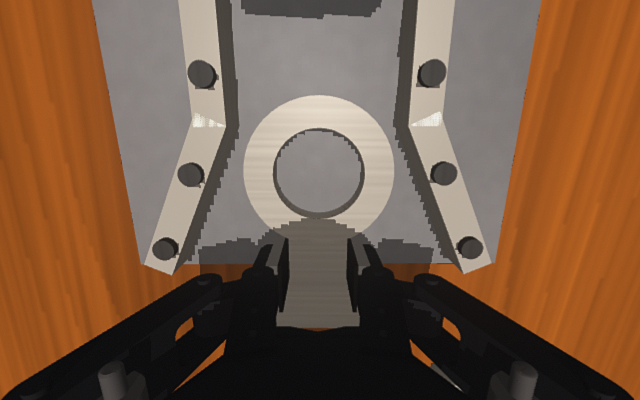

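The view shows the plate's head centred at x≈319 between the straight rails. Their inner edges start at (226,122) and (408,122), about 1 px to the left in the middle. I'll feed it in.

```bash
python3 -m creep '0.001 -0.006 0 0 0 0 1;0.0005 -0.007 0 0 0 0 1;0.0005 -0.007 0 0 0 0 1;0.0003 -0.007 0 0 0 0 1;0.0003 -0.005 0 0 0 0 1;0 0 0 0 0 0 1'
python3 - <<'E'
from h import *
c=cam("wrist");w=ctrl.read_camera("wrist");cv2.imwrite("pics/w7.png",w)
g=cv2.cvtColor(w,cv2.COLOR_BGR2GRAY)
for v in (30,60,110): print(v,ray(c,[(200,v)],.022)[0].round(4), g[v,180:460:6].tolist())
E
```

```text
time: 13.85
position: [0.4434, -0.2793, 0.1765]
tool_rot: [0.727, -0.687, -0.001, 0.0]
wrist_force: [-1.5, 2.4, 6.0]
width: 0.03
grip_force: 62.2
30 [ 0.4945 -0.3776  0.022 ] [136, 179, 180, 182, 182, 185, 186, 71, 69, 144, 144, 73, 72, 72, 71, 72, 73, 72, 72, 72, 72, 73, 72, 73, 73, 72, 70, 72, 70, 70, 70, 71, 70, 70, 139, 139, 137, 63, 64, 64, 188, 186, 184, 184, 182, 183, 128]
60 [ 0.495  -0.3669  0.022 ] [135, 158, 181, 183, 184, 185, 187, 73, 71, 67, 138, 138, 72, 73, 73, 74, 73, 74, 73, 73, 74, 73, 75, 73, 73, 74, 74, 73, 72, 72, 73, 73, 72, 69, 137, 137, 135, 62, 69, 102, 190, 187, 185, 184, 183, 132, 128]
110 [ 0.4961 -0.3477  0.022 ] [134, 135, 169, 180, 183, 182, 184, 185, 71, 72, 141, 142, 140, 142, 141, 138, 211, 212, 214, 214, 216, 218, 218, 219, 219, 218, 219, 217, 217, 215, 214, 135, 139, 139, 139, 134, 73, 68, 68, 187, 185, 183, 181, 182, 163, 126, 125]
```

```bash
python3 -m creep '0 0 0 0 0 0 -0.1;0 0 0 0 0 0 -0.1;0 0 0 0 0 0 -0.1;0 0 0 0 0 0 -0.1;0 0 0.005 0 0 0 -0.1;0 0 0.01 0 0 0 -0.1;0 0 0.02 0 0 0 -0.1;0 0 0.02 0 0 0 0.3;-0.001 0.02 0 0 0 0 0.3;-0.001 0.025 0 0 0 0 0.3;-0.001 0.025 0 0 0 0 0.3;-0.001 0.005 0 0 0 0 0.3;0 0 -0.02 0 0 0 0.3;0 0 -0.02 0 0 0 0.3;0 0 -0.01 0 0 0 0.3;0 0 -0.004 0 0 0 0.3;0 0 0 0 0 0 0.3'
```

```text
time: 15.32
position: [0.4397, -0.2052, 0.177]
tool_rot: [0.727, -0.687, -0.0, 0.0]
wrist_force: [0.2, -0.3, 0.1]
width: 0.0299
grip_force: 0.0
```

```bash
python3 -m creep '0.0005 -0.008 0 0 0 0 0.3;0.0005 -0.008 0 0 0 0 0.3;0.0003 -0.006 0 0 0 0 0.3;0.0003 -0.006 0 0 0 0 0.3;0.0003 -0.006 0 0 0 0 0.3;0.0003 -0.006 0 0 0 0 0.3;0.0003 -0.006 0 0 0 0 0.3;0.0003 -0.006 0 0 0 0 0.3;0.0002 -0.004 0 0 0 0 0.3'; python3 - <<'E'
from h import *
c=cam("wrist");w=ctrl.read_camera("wrist");cv2.imwrite("pics/w8.png",w)
g=cv2.cvtColor(w,cv2.COLOR_BGR2GRAY)
col=np.median(g[:,300:340],axis=1)
print(col[::6].astype(int).tolist())
# bore ellipse: dark/grey hole in bright
m=(g>195).astype(np.uint8);cs,h=cv2.findContours(m,cv2.RETR_CCOMP,cv2.CHAIN_APPROX_NONE)
for cc in cs:
    if cv2.contourArea(cc)>1500:print(cv2.boundingRect(cc),cv2.contourArea(cc))
E
```

```text
time: 16.07
position: [0.4427, -0.2615, 0.1783]
tool_rot: [0.726, -0.687, 0.0, -0.0]
wrist_force: [-0.1, 6.3, 4.4]
width: 0.0299
grip_force: 3.3
[62, 67, 72, 72, 72, 72, 73, 72, 73, 145, 144, 145, 144, 144, 144, 146, 147, 147, 215, 217, 215, 209, 203, 204, 198, 198, 201, 193, 193, 190, 184, 181, 181, 181, 179, 182, 179, 94, 95, 92, 69, 69, 68, 67, 67, 66, 65, 66, 52, 51, 51, 51, 50, 50, 50, 17, 13, 13, 14, 13, 13, 13, 13, 13, 13, 13, 13]
(239, 9, 165, 152) 8847.0
```

```bash
python3 - <<'E'
from h import *
c=cam("wrist");print("foot end",ray(c,[(320,221),(250,221),(390,221)],.012).round(4).tolist(),"bore rear",ray(c,(320,107),.012).round(4))
E
python3 -m creep '0.0002 -0.003 -0.001 0 0 0 0.3;0.0002 -0.003 0 0 0 0 0.3;0.0001 -0.002 0 0 0 0 0.3;0.0001 -0.002 0 0 0 0 0.3;0 0 0 0 0 0 0.3'
```

```text
foot end [[0.4426, -0.2802, 0.012], [0.4782, -0.2782, 0.012], [0.4071, -0.2821, 0.012]] bore rear [[ 0.4457 -0.3352  0.012 ]]
time: 16.53
position: [0.4432, -0.2712, 0.177]
tool_rot: [0.726, -0.687, 0.0, -0.0]
wrist_force: [0.2, 3.8, 4.0]
width: 0.0298
grip_force: 2.0
```

```bash
python3 -m creep '0.0001 -0.002 0 0 0 0 0.3;0.0001 -0.002 0 0 0 0 0.3;0 -0.001 0 0 0 0 0.3;0 0 0 0 0 0 0.3'; python3 -m creep '0 -0.001 0 0 0 0 0.3;0 -0.001 0 0 0 0 0.3;0 0 0 0 0 0 0.3'; python3 -m creep '0 -0.001 0 0 0 0 0.3;0 -0.001 0 0 0 0 0.3;0 0 0 0 0 0 0.3'
```

```text
time: 16.87
position: [0.4435, -0.276, 0.1769]
tool_rot: [0.726, -0.687, 0.0, -0.0]
wrist_force: [-1.1, 6.3, 5.5]
width: 0.03
grip_force: 2.6
time: 17.12
position: [0.4435, -0.2779, 0.1769]
tool_rot: [0.726, -0.687, 0.0, -0.0]
wrist_force: [-0.1, 5.4, 4.3]
width: 0.0299
grip_force: 2.8
time: 17.37
position: [0.4435, -0.2799, 0.1769]
tool_rot: [0.727, -0.687, 0.0, -0.0]
wrist_force: [-0.8, 4.3, 4.8]
width: 0.0297
grip_force: 2.8
```

```bash
python3 -m creep '0 -0.001 0 0 0 0 0.3;0 -0.001 0 0 0 0 0.3;0 0 0 0 0 0 0.3'; python3 -m creep '0.0002 -0.001 0 0 0 0 0.3;0 -0.001 0 0 0 0 0.3;0 0 0 0 0 0 0.3'; python3 - <<'E'
from h import *
print(ctrl.read_state()["wrist_force"])
E
```

```text
time: 17.62
position: [0.4435, -0.2812, 0.1769]
tool_rot: [0.726, -0.687, -0.0, -0.001]
wrist_force: [0.7, 10.0, 6.5]
width: 0.03
grip_force: 5.2
time: 17.87
position: [0.4436, -0.2818, 0.1769]
tool_rot: [0.726, -0.687, -0.001, -0.001]
wrist_force: [1.5, 20.8, 10.0]
width: 0.0298
grip_force: 10.0
[ 1.48511415 20.81743404 10.02932848]
```

Stop contact: the force rose from 4 to 21 N while the position stalled at y=-0.2815, close to the predicted -0.279. I'll back off and verify by measurement.

```bash
python3 -m creep '0 0.004 0 0 0 0 0.3;0 0.012 0 0 0 0 0.3;0 0.02 0 0 0 0 0.3;0 0.03 0.01 0 0 0 0.3;0 0.02 0.03 0 0 0 0.3;0 0 0.03 0 0 0 0.3;0 0 0.03 0 0 0 0.3;0 0 0 0 0 0 0.3;0 0 0 0 0 0 0.3'
python3 - <<'E'
from h import *
c=cam("wrist");w=ctrl.read_camera("wrist");cv2.imwrite("pics/w9.png",w)
hsv=cv2.cvtColor(w,cv2.COLOR_BGR2HSV);g=hsv[...,2]
# expected plate points by machine guess: feed f, stop
f=np.array([.056,-.998]);n=np.array([.998,.056]);st=np.array([.4405,-.2405])+.17*f
def W(mx,my,z): return np.r_[st+mx*f+my*n,z]
for nm,P in [("eye",W(-.036,0,.012)),("foot",W(-.122,0,.012)),("footL",W(-.122,.036,.012)),("footR",W(-.122,-.036,.012)),("bend",W(-.1,.0385,.022))]: print(nm,proj(c,P).round(1))
# intensity profile along the axis and across, sampled in machine coords at plate top
def prof(pts): 
    uv=proj(c,pts);return [int(g[int(round(v)),int(round(u))]) if 0<=u<640 and 0<=v<400 else -1 for u,v in uv]
print("axis -160..-20 step2",prof(np.array([W(x/1000,0,.012) for x in range(-160,-18,2)])))
for x in (-112,-80,-70): print(x,"across -54..54 step 2",prof(np.array([W(x/1000,y/1000,.012) for y in range(-54,55,2)])))
E
```

```text
time: 18.62
position: [0.4439, -0.1979, 0.2782]
tool_rot: [0.727, -0.687, 0.002, -0.001]
wrist_force: [0.1, 0.0, -1.1]
width: 0.0296
grip_force: 0.0
eye [[327.1 -38.6]]
foot [[326.3  91.8]]
footL [[280.3  91.8]]
footR [[372.3  91.7]]
bend [[274.   58.1]]
axis -160..-20 step2 [171, 170, 171, 171, 171, 171, 171, 173, 173, 173, 172, 173, 172, 172, 172, 172, 171, 175, 165, 94, 159, 240, 241, 243, 242, 244, 243, 243, 244, 243, 243, 245, 241, 241, 239, 241, 242, 241, 240, 240, 240, 242, 239, 242, 240, 242, 244, 240, 238, 240, 237, -1, -1, -1, -1, -1, -1, -1, -1, -1, -1, -1, -1, -1, -1, -1, -1, -1, -1, -1, -1]
-112 across -54..54 step 2 [235, 235, 236, 87, 88, 88, 91, 160, 168, 236, 235, 235, 236, 236, 237, 237, 237, 238, 239, 239, 239, 240, 240, 241, 241, 241, 241, 242, 242, 242, 242, 241, 241, 241, 241, 241, 241, 241, 241, 240, 240, 240, 239, 239, 241, 175, 171, 172, 108, 89, 83, 241, 234, 235, 240]
-80 across -54..54 step 2 [234, 216, 218, 216, 217, 220, 238, 81, 83, 170, 166, 164, 167, 168, 169, 170, 169, 168, 169, 241, 239, 239, 240, 240, 240, 240, 240, 240, 240, 240, 240, 240, 240, 240, 242, 171, 174, 174, 172, 173, 173, 174, 171, 172, 171, 174, 85, 171, 236, 153, 134, 219, 221, 234, 234]
-70 across -54..54 step 2 [234, 92, 89, 87, 98, 234, 234, 88, 83, 90, 162, 165, 167, 169, 169, 167, 167, 151, 150, 240, 237, 236, 237, 237, 239, 234, 241, 242, 242, 239, 238, 238, 237, 237, 240, 93, 177, 173, 174, 175, 170, 170, 169, 171, 170, 173, 87, 231, 233, 202, 92, 91, 91, 194, 234]
```

```bash
python3 - <<'E'
from h import *
p=ctrl.camera_params("wrist")
T=np.eye(4);T[:3,:3]=Ro.from_quat([.727,-.687,0,0]).as_matrix();T[:3,3]=[.4409,-.2478,.1765]
M=np.linalg.inv(T@np.array(p["hand_eye"]));c=(np.array(p["K"]),p["k1"],M[:3,:3],M[:3,3])
b=ray(c,[(226,123),(408,123)],.022);print("bend top",b.round(4),np.linalg.norm(b[0]-b[1]));m=b.mean(0)[:2]
z=ray(c,[(238,126),(395,127)],0.);print("bend foot",z.round(4),np.linalg.norm(z[0]-z[1]))
f=np.array([.056,-.998]);S=m+.1*f;print("stop est",S, "from foot",z.mean(0)[:2]+.1*f)
# foot end world now, in w9
c=cam("wrist");g=cv2.imread("pics/w9.png").max(2)
for u in (300,312,326,340,352):
    col=g[70:110,u].astype(int);k=70+np.where(col>215)[0].max();F=ray(c,(u,k+.5),.012)[0];print(u,k,F.round(4),"machine x",(F[:2]-S)@f)
E
```

```text
bend top [[ 0.4832 -0.3117  0.022 ]
 [ 0.4061 -0.316   0.022 ]] 0.07716276114302176
bend foot [[ 0.4841 -0.3103  0.    ]
 [ 0.4056 -0.3142  0.    ]] 0.07857131196426276
stop est [ 0.45026547 -0.41362825] from foot [ 0.45042044 -0.41200124]
300 88 [ 0.462  -0.2894  0.012 ] machine x -0.12336121632581813
312 88 [ 0.4527 -0.2899  0.012 ] machine x -0.12337554443214506
326 88 [ 0.4419 -0.2905  0.012 ] machine x -0.12339172112363948
340 88 [ 0.4311 -0.2911  0.012 ] machine x -0.12340731721801575
352 88 [ 0.4218 -0.2916  0.012 ] machine x -0.12342022340354103
```

The bend spacing measures 77 mm as it should. The foot edge lies 122–123 mm before the stop and is parallel to it, so the plate is home. Handing in.

```bash
python3 -c "
from bench import ctrl
print(ctrl.sign_off())"
```

```text
the job is handed in; nothing more can be done
None
```

The new waisted plate, matching the sample on the mat, lies straight between the guide rails against the stop and released; by my measurement it is within about 2 mm of home, and I have handed the job in (no verdict came back).

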